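File two order books in the counter rack and close the end stop

ROBOT

A 6-joint arm with a two-finger parallel gripper is mounted at the origin on a cart in front of the work surface, level with it; the furniture and walls round the work are solid. World frame = base frame: x ahead of the robot, y to its left, z up, the work surface at z = 0. Lengths are in m, angles in rad, forces in N, time in s.
With the tool pointing down it reaches from about 0.35 to 0.775 m from the base axis. Payload 5.5 kg.
Tool frame: the origin (TCP) lies at the very end of the fingers, on their centre line; the grasp point (between the pads) lies env.grasp_offset behind it (env.grasp_offset is the distance from the TCP to the grasp point, in m); x points along the fingers, y is the direction in which the jaws open and shut, and the axes are right-handed (so a half turn about x gives the same grasp; the last joint's range is limited). The gripper opens to 85 mm and grips with 20 to 120 N. Pads are 22 mm wide; open, the fingers measure 114 mm over their backs; the gripper's body (76 mm by 85 mm) begins 54 mm behind the grasp point. The pads swing forward as they close: fully open they stand 13 mm farther back than shut.
Start: joints at [1.135, 0.313, 0.046, 1.304, 0, 1.431], TCP at [0.168, 0.55, 0.231] pointing down, gripper open.
Joint ranges: [-2.76, 2.76], [-0.86, 1.69], [-1.03, 1.26], [-2.2, 2.34], [-1.47, 1.5], [-3.14, 3.14]. Speed limits (rad/s): [2.57, 2.57, 3.14, 3.14, 3.14, 3.14].

INTERFACE

Orientations are given as a unit quaternion [w, x, y, z].
In Python, from workcell import get_state, viewer, job, env gives the robot as it stands.
- The arm moves only by the tool send_rows, never from a script. Its argument "plan" is a list of rows, each a list of 6 numbers: the shift along the tool's x, y, z in mm, then the turn, a rotation vector about the tool's x, y, z in degrees. A call has exactly 10 rows; each row is the pose to reach, as a shift and turn from the pose commanded when the call began, along the tool's axes at that moment; what a row does not reach only later rows make up. A row lasts 1/8 s, in which the tool goes at most 62.5 mm and 10.7 degrees, less where a joint would pass 70% of its speed; a pose out of reach is approached as far as the arm can. A call with a gripper value outside its range is refused whole. "claw" is the finger opening in mm, from 0 to 85.4, set as the call begins (left out, the last holds). The fingers move at their own pace and stop on an object; "newtons" is the grip in N (left out, the last holds). Time passes only in rows, so rows that repeat a pose let the fingers close, or fill a call up. It gives the time, the measured TCP pose, the force and the opening at its end, in the units of the state.
- get_state(): the state, without advancing time (a new reading comes with each control period).
- viewer.read_camera(name): name is "side" or "top"; returns a dict with "frame" (384x512x3 uint8, blue, green, red), "mtx" (3x3 intrinsics, pixels), "k1" (the pictures are not rectified: a ray, as slopes to the right and down, at radius r is drawn at 1 + k1 r^2 times it, then the intrinsics apply), "rvec" (rotation vector, rad) and "tvec" (3), from world to camera coordinates, as OpenCV has them. Camera axes: x right, y down, z forward; pixel columns grow to the right and rows downward; lengths in m; the calibration is good to about 2 mm. A picture is of the moment at which its call begins. There is no depth.
- job.hand_in(): hands the job in, once; it reports no verdict.
The state is a dict: "clock": time; "joint_pos": joint angles; "qvel": joint speeds; "tau": joint torques, N m; "tcp_pos": TCP position; "orientation": TCP orientation; "wrist_force": force on the tool from outside, world axes, zero at the start; "ft_torque": the same for the moment, N m; "finger_gap": finger opening in m.
Only numpy, scipy, OpenCV 4.12 (cv2) and the standard library are available. Lean on these libraries where they do the work, as an engineer would, in place of code of your own. Each camera call takes 0.05 s, during which the arm holds its last target.

TASK

File the two order books with the one already in the wooden rack. First pull the tall slim book up out of its upright holder and stand it in the rack next to the book that is there, then stand the short thick book upright on the open side of the slim one, so that the heights step down from the rack's fixed end wall; then push the sliding end stop along until the whole row is packed snug against the wall, without gaps, and let go. Leave the other things on the counter where they are.

Things in the scene. Friction and masses are not known exactly. Their poses are not given: they have to be found in the camera images.
- rack: fixed wooden rack, 92 (x) x 285 (y) x 115 mm high. Origin: centre of its underside, on the counter. Books stand on its 10 mm thick floor, in a row along y. Fixed end wall at +y, inner face at y = +125 mm, 12 mm thick, 115 mm high; sliding stop at the -y end. Low side rails (tops 21 mm above the counter) leave a lane 78 mm wide in x, open above. Place and yaw vary
- stop (a joint): slide of the end stop in m, starts 0 to 0.03: 0 = fully open; grows towards the wall (+y), up to 0.19; the inner face is at rack y = -110 mm + joint value. Upright wooden plate 74 mm wide, 12 mm thick, top 101 mm above the counter. Push its outer (-y) face: 1.5 N alone, 5 to 8 N with the books; stays where left. With the three books (78 mm) snug it reads 0.157
- stop_face (a point): centre of the stop's inner face (towards the books), 55 mm above the counter; axes as the rack's. The outer face is 12 mm further towards -y; at its foot a 6 mm low steel plate reaches 27 mm back from the inner face
- filed_book: the order book already standing loose in the rack near the wall (3 to 10 mm short of it): kraft card covers, cloth spine, 62 mm wide (x) x 30 mm thick (y) x 150 mm tall (z), 0.15 kg or so. Origin: centre of its underside
- slim_book: the tall slim order book standing in the holder: kraft card covers, cloth spine, 62 mm wide (x) x 20 mm thick (y) x 138 mm tall (z), 0.15 kg or so. Origin: centre of its underside. Either way round is good in the rack
- thick_book: the short thick order book standing on the counter: kraft card covers, cloth spine, 62 mm wide (x) x 28 mm thick (y) x 118 mm tall (z), 0.15 kg or so. Origin: centre of its underside. Either way round is good in the rack
- holder: upright open-topped wooden holder for the slim book, fixed to the counter, 84 (x) x 38 (y) x 76 mm high, walls and floor 5 mm: the hollow is 74 x 28 mm and 71 mm deep. Origin: centre of its underside. Same yaw as the slim book in it to within 0.03 rad
- tape_dispenser: bystander: tape dispenser, 40 x 135 x 69 mm. Origin: centre of its underside
- call_bell: bystander: round counter bell, 70 mm across, 50 mm high. Origin: centre of its underside
There are look-alikes about, which are no part of the job. What is shaped like the thick_book but red or yellow is not meant.

How it is judged:
By the outcome, as a careful person would: the job done as asked, in the order asked, and still so for the second after the job is handed in, with the robot touching nothing.
It also fails if it takes over 72 s, if anything falls off the work surface, if the arm or the gripper's body presses on something with over 40 N, if the wrist force passes 120 N, or if a joint passes its speed limit or range.

## Working session

There is one attempt and no reset: what is moved stays moved. The work goes in short steps, Python scripts to look and compute and a tool call to move; the robot and the scene stay as the last step left them, time stands still between calls to the robot, and variables do not carry over. Pictures are saved under pics/ and viewed, and the job is handed in when it is done.

Besides the shell and the picture viewer there is one more tool, called after "Emit:" in YAML: its name, and indented under it one key for each argument. send_rows: Moves the arm, as the interface text tells. Its arguments: {"type":"object","properties":{"plan":{"type":"array"},"claw":{"type":"number"},"newtons":{"type":"number"}},"required":["plan"]}

```bash
ls; mkdir -p pics
python3 - <<'E'
from workcell import get_state, viewer, job, env
import cv2
print(get_state(), env.grasp_offset)
for n in("side","top"):
    d=viewer.read_camera(n); cv2.imwrite(f"pics/{n}0.png",d["frame"])
    print(n,d["mtx"],d["k1"],d["rvec"],d["tvec"])
E
```

```text
pics
{'clock': 0.0, 'joint_pos': array([1.13539925e+00, 3.14005826e-01, 4.49810945e-02, 1.30357662e+00,
       3.12794260e-06, 1.43121772e+00]), 'qvel': array([-8.41244212e-05, -3.13383008e-04, -3.21098421e-04, -7.15961533e-04,
       -1.80041668e-03,  1.35216659e-05]), 'tau': array([-6.90024135e-04, -4.80626929e+01,  2.98534173e+01,  1.92019099e-02,
       -1.29031991e-04, -1.56970782e-05]), 'tcp_pos': array([0.16740937, 0.54956777, 0.23040663]), 'orientation': array([ 0.69920384,  0.10359498,  0.69956786, -0.10481832]), 'wrist_force': array([-0.11216273, -0.86520178, -0.22815301]), 'ft_torque': array([-0.0537316 , -0.06104288,  0.04057957]), 'finger_gap': 0.0854772066972225} 0.0187
side [[476.96661605   0.         253.098439  ]
 [  0.         476.96661605 186.61857554]
 [  0.           0.           1.        ]] 0.035468066777434276 [ 1.97649373 -0.43986118  0.28040283] [-0.4933248   0.17398893  1.20471644]
top [[438.92384252   0.         261.06420308]
 [  0.         438.92384252 189.569832  ]
 [  0.           0.           1.        ]] -0.022658921575542394 [ 2.15625552 -2.18002834  0.10508712] [0.05719124 0.5595126  1.16571827]
```

View pics/side0.png

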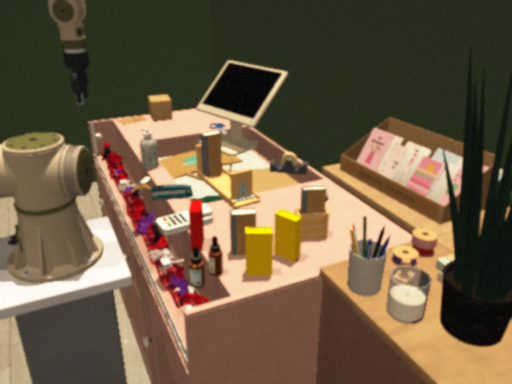

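View pics/top0.png

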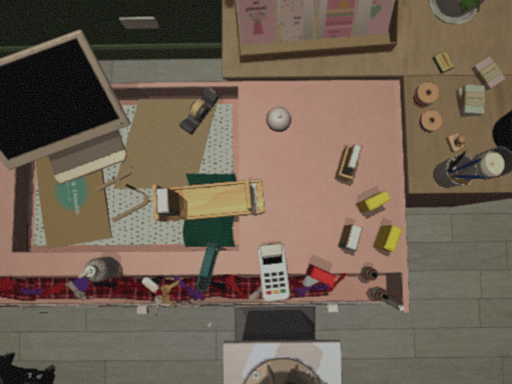

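```bash
cat > h.py <<'E'
import numpy as np, cv2
from workcell import get_state, viewer, job, env
from scipy.spatial.transform import Rotation as R
def cam(n):
    d=viewer.read_camera(n); return d
def proj(d,P):
    P=np.atleast_2d(P).astype(float); M=cv2.Rodrigues(np.array(d["rvec"],float))[0]
    c=P@M.T+np.array(d["tvec"]).ravel(); s=c[:,:2]/c[:,2:]; r2=(s**2).sum(1,keepdims=True)
    s=s*(1+d["k1"]*r2); K=d["mtx"]; return np.c_[s[:,0]*K[0,0]+K[0,2],s[:,1]*K[1,1]+K[1,2]]
def ray(d,uv):
    uv=np.atleast_2d(uv).astype(float); M=cv2.Rodrigues(np.array(d["rvec"],float))[0]
    s=cv2.undistortPoints(uv[:,None],np.array(d["mtx"]),np.array([d["k1"],0,0,0.]))[:,0]
    return -M.T@np.array(d["tvec"]).ravel(), np.c_[s,np.ones(len(s))]@M
def onz(d,uv,z):
    o,v=ray(d,uv); return o+v*((z-o[2])/v[:,2:])
def tri(d1,u1,d2,u2):
    o1,v1=ray(d1,u1);o2,v2=ray(d2,u2);out=[];g=[]
    for a,b in zip(v1,v2):
        t=np.linalg.lstsq(np.c_[a,-b],o2-o1,rcond=None)[0]
        p,q=o1+a*t[0],o2+b*t[1]; out.append((p+q)/2); g.append(np.linalg.norm(p-q))
    return np.array(out),np.array(g)
def crop(d,x0,y0,w,h,s,name):
    cv2.imwrite(name,cv2.resize(d["frame"][y0:y0+h,x0:x0+w],None,fx=s,fy=s,interpolation=cv2.INTER_CUBIC))
E
python3 - <<'E'
from h import *
import pickle
T=cam("top");S=cam("side");pickle.dump((T,S),open("c0.pkl","wb"))
crop(T,140,170,130,60,6,"pics/t1.png");crop(T,320,135,90,120,5,"pics/t2.png")
crop(S,190,120,90,90,6,"pics/s1.png");crop(S,220,170,120,115,5,"pics/s2.png")
print(proj(T,[[0,0,0],[.168,.55,.231],[.5,0,0]]),proj(S,[[.168,.55,.231]]))
E
```

```text
[[282.48463945 399.12996678]
 [ 35.36070652 360.52308405]
 [279.76665566 211.97194085]] [[ 82.98285877 104.0905844 ]]
```

View pics/t1.png

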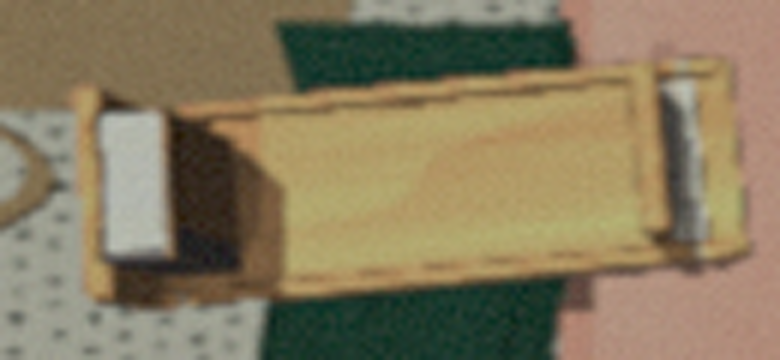

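View pics/t2.png

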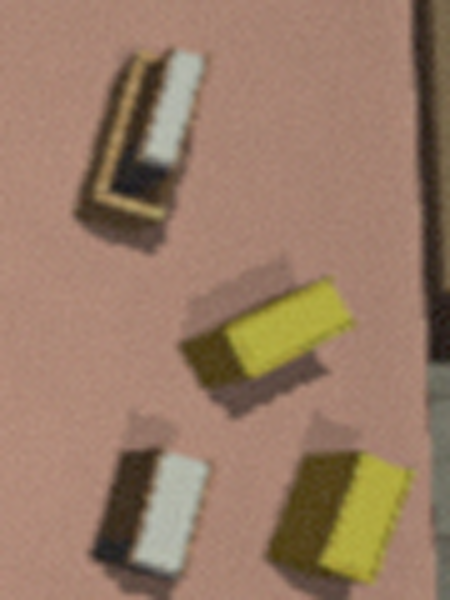

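View pics/s1.png

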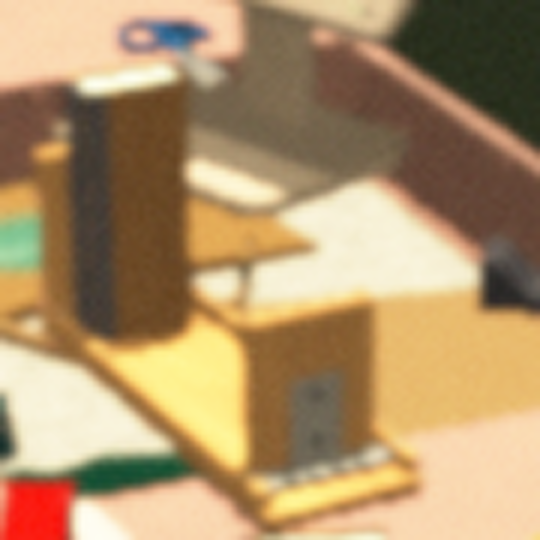

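View pics/s2.png

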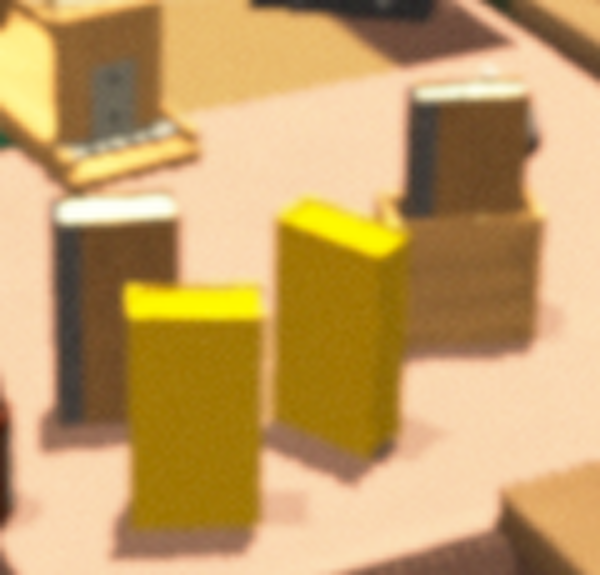

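```bash
cat > seg.py <<'E'
from h import *
def white(d,roi,thr=0.5,s=6,colour=None):
    x0,y0,w,h=roi; I=cv2.resize(d["frame"][y0:y0+h,x0:x0+w],None,fx=s,fy=s,interpolation=cv2.INTER_CUBIC).astype(float)
    mn=I.min(2); bg=np.percentile(mn,50); pk=np.percentile(mn,98)
    sat=(I.max(2)-mn)
    m=((mn>bg+(pk-bg)*thr)).astype(np.uint8)
    c=max(cv2.findContours(m,cv2.RETR_EXTERNAL,cv2.CHAIN_APPROX_NONE)[0],key=cv2.contourArea)[:,0].astype(float)
    return (c+.5)/s-.5+[x0,y0]
def cen(c):
    m=cv2.moments(c.astype(np.float32)[:,None]); return np.array([m["m10"],m["m01"]])/m["m00"]
def rect(d,c,z):
    P=onz(d,c,z)[:,:2]; return cv2.minAreaRect((P*1000).astype(np.float32)), P
E
python3 - <<'E'
from seg import *
import pickle
T,S=pickle.load(open("c0.pkl","rb"))
for n,rt,rs,z in (("filed",(152,184,20,34),(198,128,26,14),.15),("slim",(344,142,22,30),(298,183,32,10),.143),("thick",(342,222,24,34),(229,206,28,14),.118)):
    ct=white(T,rt);cs=white(S,rs)
    p,g=tri(T,[cen(ct)],S,[cen(cs)])
    print(n,cen(ct),cen(cs),p,g)
    for c,d in((ct,T),(cs,S)):
        r,_=rect(d,c,z);print("  ",r)
E
```

```text
filed [161.72967484 199.91211345] [207.03087308 131.03702903] [[0.51931701 0.29130389 0.16605666]] [0.00971277]
   ((525.102783203125, 293.5054626464844), (56.330657958984375, 24.164899826049805), 3.5414979457855225)
   ((533.6514282226562, 336.9784240722656), (80.03914642333984, 70.15357971191406), 70.82923889160156)
slim [354.48643797 155.67342205] [314.01027458 187.52790922] [[ 0.63192353 -0.18262522  0.14166869]] [0.00294182]
   ((630.5337524414062, -181.65638732910156), (14.019022941589355, 55.34565353393555), 71.7501220703125)
   ((631.8640747070312, -183.8746337890625), (13.13418197631836, 52.12064743041992), 69.98705291748047)
thick [353.95194081 236.78215615] [242.87951561 211.19839803] [[ 0.43138646 -0.17982581  0.1165128 ]] [0.00217531]
   ((430.4468688964844, -179.05860900878906), (21.78450584411621, 55.93577194213867), 72.8828353881836)
   ((431.8959655761719, -181.97171020507812), (21.505844116210938, 57.739601135253906), 72.3672866821289)
```

```bash
python3 - <<'E'
from seg import *
import pickle
T,S=pickle.load(open("c0.pkl","rb"))
o=lambda p,s,x,y:(np.array(p,float)+.5)/s-.5+[x,y]
t=lambda *p:o(p,6,140,170); s=lambda *p:o(p,6,190,120)
f=lambda d,q,z:print(np.round(onz(d,q,z)*1000,1).tolist())
print("end corners z21, top");f(T,t((730,60),(748,250)),.021)
print("rails far edge near edge");f(T,t((300,98),(620,72)),.021);f(T,t((300,298),(640,266)),.021)
print("wall top left edge");f(T,t((76,88),(90,298)),.115);print("wall right");f(T,t((97,88),(110,298)),.115)
print("stop top edge inner, outer");f(T,t((632,68),(643,237)),.101);f(T,t((654,66),(665,237)),.101)
print("side: stop top corner outer");f(S,s((247,322),(372,297)),.101)
print("side: rack end bottom corners ");f(S,s((268,528),(420,486)),.0);f(S,s((268,508),(415,465)),.021)
print("wall top corner side");f(S,s((35,152),(70,138)),.115)
E
python3 - <<'E'
import sys; sys.path.insert(0,'.')
from seg import *
import pickle
T,S=pickle.load(open("c0.pkl","rb"))
crop(T,145,175,66,50,12,"pics/t3.png");crop(T,225,175,45,45,13,"pics/t4.png")
E
```

```text
end corners z21, top
[[588.4, 50.3, 21.0], [501.4, 43.0, 21.0]]
rails far edge near edge
[[573.1, 247.0, 21.0], [583.4, 100.6, 21.0]]
[[481.8, 246.5, 21.0], [494.7, 92.1, 21.0]]
wall top left edge
[[568.0, 326.0, 115.0], [479.5, 318.9, 115.0]]
wall right
[[567.9, 317.1, 115.0], [479.4, 310.5, 115.0]]
stop top edge inner, outer
[[575.5, 91.9, 101.0], [503.3, 87.8, 101.0]]
[[576.2, 82.5, 101.0], [503.2, 78.4, 101.0]]
side: stop top corner outer
[[508.3, 78.9, 101.0], [577.9, 81.2, 101.0]]
side: rack end bottom corners 
[[505.5, 49.7, 0.0], [595.1, 59.2, 0.0]]
[[498.5, 32.5, 21.0], [584.9, 44.5, 21.0]]
wall top corner side
[[480.0, 316.6, 115.0], [505.3, 329.8, 115.0]]
```

View pics/t3.png

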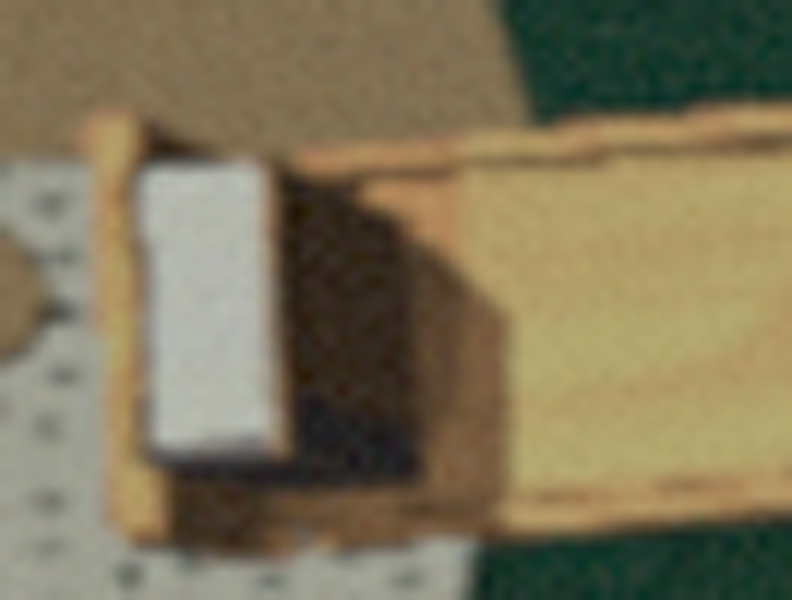

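View pics/t4.png

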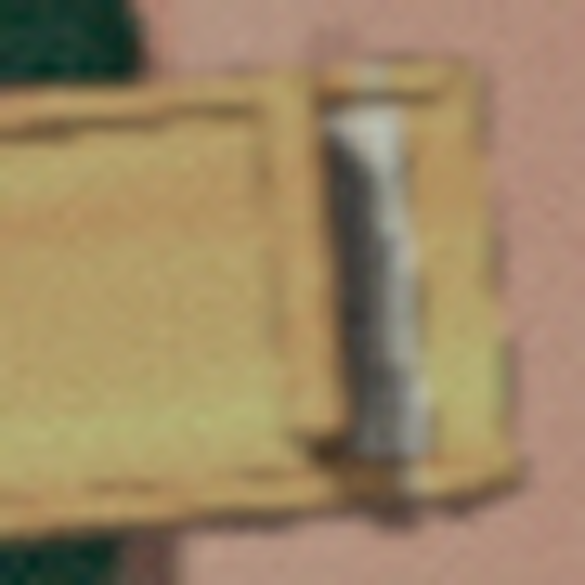

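```bash
cat > plan.py <<'E'
from h import *
def target(yaw,flip=1):
    # tool x down, tool y along horizontal dir (cos yaw, sin yaw)*flip
    x=np.array([0,0,-1.]);y=flip*np.array([np.cos(yaw),np.sin(yaw),0]);return np.c_[x,y,np.cross(x,y)]
def delta(p,Rt,s=None):
    s=s or get_state(); q=np.array(s["orientation"]); R0=R.from_quat(q[[1,2,3,0]]).as_matrix()
    d=R0.T@(np.array(p)-s["tcp_pos"])*1000; w=np.degrees(R.from_matrix(R0.T@Rt).as_rotvec())
    print("shift",np.round(d,1),"turn",np.round(w,1)); return d,w
def show():
    s=get_state();q=np.array(s["orientation"]);R0=R.from_quat(q[[1,2,3,0]]).as_matrix()
    print("t",round(s["clock"],2),"tcp",np.round(s["tcp_pos"],4),"yaw y",round(np.degrees(np.arctan2(R0[1,1],R0[0,1])),2),"xaxis",np.round(R0[:,0],3),"F",np.round(s["wrist_force"],1),"gap",round(s["finger_gap"]*1000,1),"q",np.round(s["joint_pos"],2))
E
python3 - <<'E'
from plan import *
show()
for f in(1,-1):
  delta([.631,-.183,.24],target(np.radians(-18.2),f))
  delta([.4,.18,.28],target(np.radians(-18.2),f))
E
```

```text
t 0.2 tcp [0.1675 0.5498 0.2308] yaw y 73.05 xaxis [-0.    -0.001 -1.   ] F [ 0.   0.6 -0.2] gap 85.3 q [ 1.14  0.31  0.05  1.3  -0.    1.43]
shift [  -8.7 -565.8  657. ] turn [91.2  0.   0.1]
shift [ -49.  -286.   330.2] turn [91.2  0.   0.1]
shift [  -8.7 -565.8  657. ] turn [-88.8  -0.1   0. ]
shift [ -49.  -286.   330.2] turn [-88.8  -0.1   0. ]
```

Emit:
send_rows:
  plan:
    - [-20, -40, 46, 7, 0, 0]
    - [-30, -80, 93, 14, 0, 0]
    - [-40, -120, 139, 21, 0, 0]
    - [-40, -160, 186, 28, 0, 0]
    - [-40, -200, 232, 35, 0, 0]
    - [-40, -240, 279, 42, 0, 0]
    - [-40, -280, 325, 49, 0, 0]
    - [-40, -320, 372, 56, 0, 0]
    - [-40, -360, 418, 63, 0, 0]
    - [-40, -400, 465, 70, 0, 0]
  claw: 85
  newtons: 30

```text
clock: 1.45
tcp_pos: [0.4966, 0.03, 0.2714]
orientation: [0.512, 0.488, 0.512, -0.487]
wrist_force: [0.9, 0.3, 0.2]
finger_gap: 0.0852
```

Run:
```python
from plan import *
show()
delta([.631,-.183,.22],target(np.radians(-18.2)))
```

```text
t 1.45 tcp [0.4966 0.03   0.2714] yaw y 2.8 xaxis [ 0.  0. -1.] F [0.9 0.3 0.2] gap 85.2 q [-0.1   0.15 -0.06  1.35  0.    1.42]
shift [ 51.4 123.8 219.3] turn [21. -0. -0.]
```

Emit:
send_rows:
  plan:
    - [0, 25, 44, 4, 0, 0]
    - [0, 50, 88, 8, 0, 0]
    - [0, 75, 132, 13, 0, 0]
    - [10, 100, 175, 17, 0, 0]
    - [30, 124, 219, 21, 0, 0]
    - [51, 124, 219, 21, 0, 0]
    - [51, 124, 219, 21, 0, 0]
    - [51, 124, 219, 21, 0, 0]
    - [51, 124, 219, 21, 0, 0]
    - [51, 124, 219, 21, 0, 0]

```text
clock: 2.7
tcp_pos: [0.6317, -0.1798, 0.2217]
orientation: [0.417, 0.572, 0.416, -0.571]
wrist_force: [-0.5, -0.1, -0.3]
finger_gap: 0.0848
```

Run:
```python
from plan import *
T=cam("top");S=cam("side");crop(T,320,120,90,120,5,"pics/t5.png");crop(S,260,110,110,140,4,"pics/s5.png")
show()
delta([.631,-.183,.104],target(np.radians(-18.2)))
```

```text
t 2.8 tcp [ 0.6315 -0.1799  0.2212] yaw y -17.92 xaxis [ 0.001 -0.    -1.   ] F [0.6 0.3 0.7] gap 85.1 q [-0.4   0.48  0.27  1.36  0.    1.48]
shift [117.2   0.3   3.1] turn [ 0.3  0.  -0.1]
```

View pics/s5.png

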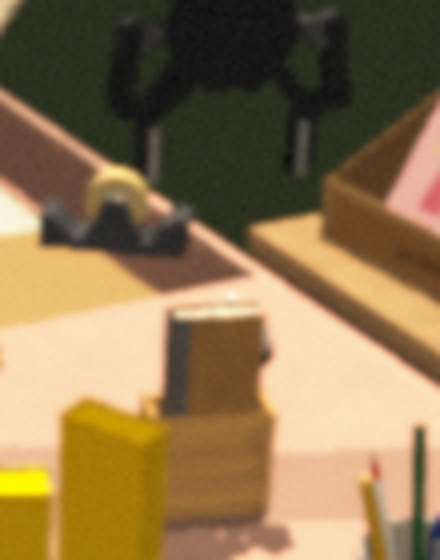

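Emit:
send_rows:
  plan:
    - [30, 0, 3, 0, 0, 0]
    - [60, 0, 3, 0, 0, 0]
    - [85, 0, 3, 0, 0, 0]
    - [103, 0, 3, 0, 0, 0]
    - [113, 0, 3, 0, 0, 0]
    - [117, 0, 3, 0, 0, 0]
    - [117, 0, 3, 0, 0, 0]
    - [117, 0, 3, 0, 0, 0]
    - [117, 0, 3, 0, 0, 0]
    - [117, 0, 3, 0, 0, 0]

```text
clock: 4.05
tcp_pos: [0.6306, -0.1831, 0.1036]
orientation: [0.416, 0.572, 0.416, -0.572]
wrist_force: [0.2, 0.8, 0.1]
finger_gap: 0.085
```

Emit:
send_rows:
  plan:
    - [0, 0, 0, 0, 0, 0]
    - [0, 0, 0, 0, 0, 0]
    - [0, 0, 0, 0, 0, 0]
    - [0, 0, 0, 0, 0, 0]
    - [0, 0, 0, 0, 0, 0]
    - [0, 0, 0, 0, 0, 0]
    - [0, 0, 0, 0, 0, 0]
    - [0, 0, 0, 0, 0, 0]
    - [0, 0, 0, 0, 0, 0]
    - [0, 0, 0, 0, 0, 0]
  claw: 50
  newtons: 35

```text
clock: 5.3
tcp_pos: [0.6306, -0.1832, 0.1035]
orientation: [0.416, 0.572, 0.416, -0.572]
wrist_force: [0.6, -0.0, 3.6]
finger_gap: 0.0618
```

Run:
```python
from plan import *
T=cam("top");S=cam("side");crop(T,320,120,90,120,5,"pics/t6.png");crop(S,260,110,110,140,4,"pics/s6.png")
show()
```

```text
t 5.4 tcp [ 0.6306 -0.1831  0.1035] yaw y -17.95 xaxis [ 0.001 -0.    -1.   ] F [1.  0.5 3.7] gap 61.4 q [-0.4   0.53  0.06  1.1   0.    1.48]
```

View pics/s6.png

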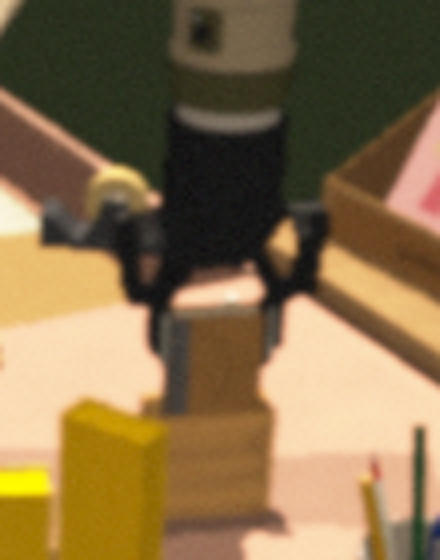

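Emit:
send_rows:
  plan:
    - [-10, 0, 0, 0, 0, 0]
    - [-25, 0, 0, 0, 0, 0]
    - [-45, 0, 0, 0, 0, 0]
    - [-65, 0, 0, 0, 0, 0]
    - [-85, 0, 0, 0, 0, 0]
    - [-110, 0, 0, 0, 0, 0]
    - [-135, 0, 0, 0, 0, 0]
    - [-155, 0, 0, 0, 0, 0]
    - [-170, 0, 0, 0, 0, 0]
    - [-170, 0, 0, 0, 0, 0]

```text
clock: 6.65
tcp_pos: [0.6309, -0.1833, 0.2752]
orientation: [0.417, 0.572, 0.415, -0.571]
wrist_force: [-0.8, 0.8, -1.6]
finger_gap: 0.0617
```

Run:
```python
from plan import *
show()
delta([.526,.255,.275],target(np.radians(4.5)))
```

```text
t 6.65 tcp [ 0.6309 -0.1833  0.2752] yaw y -17.95 xaxis [ 0.003 -0.001 -1.   ] F [-0.8  0.8 -1.6] gap 61.7 q [-0.4   0.48  0.4   1.49  0.    1.48]
shift [  -0.5 -234.8 -384.6] turn [-22.4   0.   -0.2]
```

Emit:
send_rows:
  plan:
    - [0, -15, -25, -1, 0, 0]
    - [0, -45, -74, -4, 0, 0]
    - [0, -78, -127, -7, 0, 0]
    - [0, -110, -180, -10, 0, 0]
    - [0, -142, -233, -13, 0, 0]
    - [0, -174, -285, -16, 0, 0]
    - [0, -203, -333, -19, 0, 0]
    - [0, -224, -367, -21, 0, 0]
    - [0, -235, -385, -22.4, 0, 0]
    - [0, -235, -385, -22.4, 0, 0]

```text
clock: 7.9
tcp_pos: [0.5248, 0.2565, 0.2728]
orientation: [0.519, 0.479, 0.52, -0.48]
wrist_force: [-0.4, 0.0, -2.1]
finger_gap: 0.0617
```

Run:
```python
from plan import *
import pickle
T=cam("top");S=cam("side");pickle.dump((T,S),open("c1.pkl","wb"));crop(T,140,160,130,70,6,"pics/t7.png");crop(S,180,70,110,140,5,"pics/s7.png")
show()
```

```text
t 8.0 tcp [0.5256 0.2549 0.2729] yaw y 4.42 xaxis [-0.    -0.001 -1.   ] F [ 0.6 -0.4 -1.8] gap 61.6 q [ 0.31  0.33  0.16  1.41 -0.    1.81]
```

View pics/s7.png

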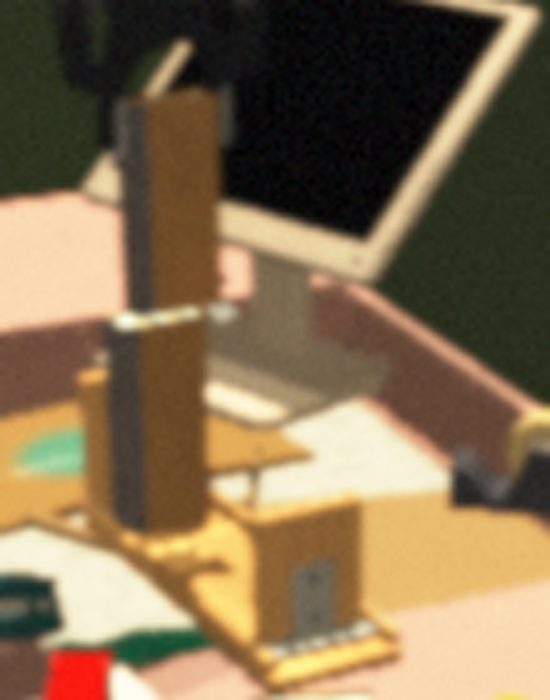

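View pics/t7.png

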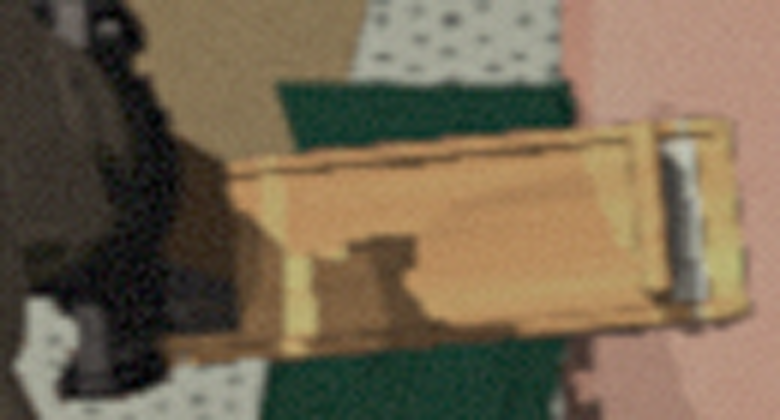

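Run:
```python
from seg import *
import pickle
T,S=pickle.load(open("c0.pkl","rb"))
o=lambda p,s,x,y:(np.array(p,float)+.5)/s-.5+[x,y]
s=lambda *p:o(p,6,190,120);t=lambda *p:o(p,12,145,175)
print(onz(S,s((108,338),(183,330)),.01)*1000)
print(onz(S,s((80,97),(112,93),(185,85)),.16)*1000)
print("top: ",onz(T,t((137,165),(275,160),(290,455),(150,460)),.16)*1000)
for w in (.115,): print(onz(T,t((145,110),(165,535),(85,110),(118,535)),w)*1000)
crop(S,190,120,50,70,10,"pics/s8.png")
```

```text
[[506.3649917  282.83120615  10.        ]
 [549.10582802 275.32163274  10.        ]]
[[492.2728008  270.98596832 160.        ]
 [510.22049462 269.89358392 160.        ]
 [551.0050926  265.60691983 160.        ]]
top:  [[552.78731841 305.45844328 160.        ]
 [553.48925023 277.50039751 160.        ]
 [493.86465767 273.85737144 160.        ]
 [493.15408785 302.06074635 160.        ]]
[[569.22132532 314.91468005 115.        ]
 [479.68008826 309.56589397 115.        ]
 [569.36583114 327.61551628 115.        ]
 [479.78038687 319.43313396 115.        ]]
```

View pics/s8.png

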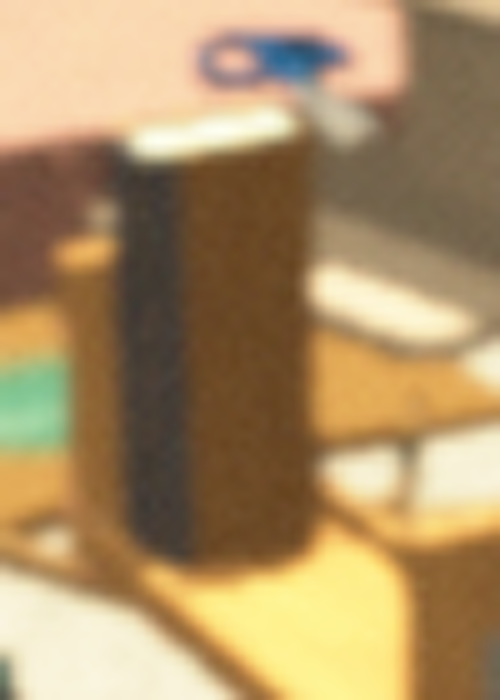

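Emit:
send_rows:
  plan:
    - [20, 0, -2, 0, 0, 0]
    - [45, 0, -2, 0, 0, 0]
    - [70, 0, -2, 0, 0, 0]
    - [95, 0, -2, 0, 0, 0]
    - [118, 0, -2, 0, 0, 0]
    - [138, 0, -2, 0, 0, 0]
    - [150, 0, -2, 0, 0, 0]
    - [156, 0, -2, 0, 0, 0]
    - [158, 0, -2, 0, 0, 0]
    - [158, 0, -2, 0, 0, 0]

```text
clock: 9.25
tcp_pos: [0.5258, 0.2577, 0.1159]
orientation: [0.519, 0.481, 0.519, -0.48]
wrist_force: [-0.2, 0.8, -2.0]
finger_gap: 0.0614
```

Run:
```python
from plan import *
import pickle
S=cam("side");crop(S,180,70,110,140,5,"pics/s9.png")
show()
```

```text
t 9.3 tcp [0.5258 0.2578 0.116 ] yaw y 4.45 xaxis [ 0.001  0.    -1.   ] F [ 0.5  0.2 -1.8] gap 61.7 q [ 0.32  0.39 -0.13  1.05  0.    1.81]
```

View pics/s9.png

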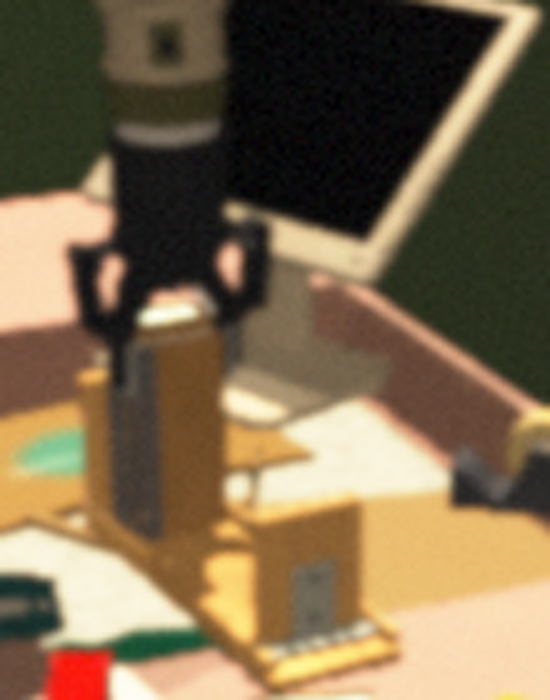

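Emit:
send_rows:
  plan:
    - [2, 0, 0, 0, 0, 0]
    - [4, 0, 0, 0, 0, 0]
    - [5, 0, 0, 0, 0, 0]
    - [6, 0, 0, 0, 0, 0]
    - [6.5, 0, 0, 0, 0, 0]
    - [7, 0, 0, 0, 0, 0]
    - [7, 0, 0, 0, 0, 0]
    - [7, 0, 0, 0, 0, 0]
    - [7, 0, 0, 0, 0, 0]
    - [7, 0, 0, 0, 0, 0]

```text
clock: 10.55
tcp_pos: [0.5253, 0.2577, 0.1085]
orientation: [0.519, 0.48, 0.519, -0.48]
wrist_force: [-0.9, 0.5, 2.1]
finger_gap: 0.0612
```

Emit:
send_rows:
  plan:
    - [0, 0, 0, 0, 0, 0]
    - [0, 0, 0, 0, 0, 0]
    - [0, 0, 0, 0, 0, 0]
    - [0, 0, 0, 0, 0, 0]
    - [0, 0, 0, 0, 0, 0]
    - [-3, 0, 0, 0, 0, 0]
    - [-12, 0, 0, 0, 0, 0]
    - [-30, 0, 0, 0, 0, 0]
    - [-60, 0, 0, 0, 0, 0]
    - [-100, 0, 0, 0, 0, 0]
  claw: 80

```text
clock: 11.8
tcp_pos: [0.5248, 0.2574, 0.2091]
orientation: [0.519, 0.48, 0.519, -0.481]
wrist_force: [-0.1, 0.1, 0.3]
finger_gap: 0.0803
```

Run:
```python
from plan import *
import pickle
S=cam("side");crop(S,180,70,110,140,5,"pics/s10.png")
show()
print(T:=None)
delta([.431,-.1805,.24],target(np.radians(-17.2)))
```

```text
t 11.85 tcp [0.5274 0.2583 0.2157] yaw y 4.45 xaxis [ 0.008  0.003 -1.   ] F [1.7 0.4 4.2] gap 79.8 q [0.32 0.33 0.04 1.27 0.   1.81]
None
shift [ -26.2 -130.   430. ] turn [21.7 -0.2 -0.4]
```

View pics/s10.png

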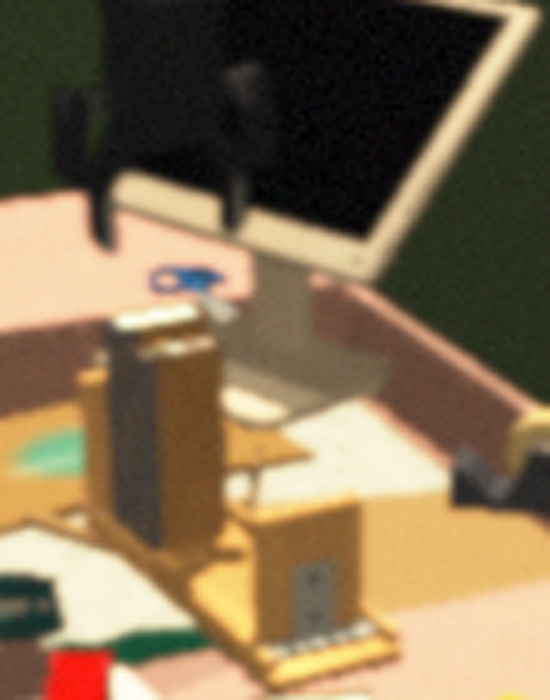

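Emit:
send_rows:
  plan:
    - [-15, -5, 15, 1, 0, 0]
    - [-30, -18, 60, 3, 0, 0]
    - [-30, -33, 112, 6, 0, 0]
    - [-30, -49, 164, 8.5, 0, 0]
    - [-30, -65, 216, 11, 0, 0]
    - [-30, -81, 268, 13.5, 0, 0]
    - [-30, -96, 320, 16, 0, 0]
    - [-30, -112, 372, 19, 0, 0]
    - [-30, -123, 410, 21, 0, 0]
    - [-30, -129, 430, 21.7, 0, 0]
  claw: 85

```text
clock: 13.1
tcp_pos: [0.4284, -0.1832, 0.2382]
orientation: [-0.418, -0.57, -0.418, 0.57]
wrist_force: [0.5, 0.3, -0.7]
finger_gap: 0.085
```

Emit:
send_rows:
  plan:
    - [0, 0, 0, 0, 0, 0]
    - [0, 0, 0, 0, 0, 0]
    - [10, 0, 0, 0, 0, 0]
    - [25, 0, 0, 0, 0, 0]
    - [40, 0, 0, 0, 0, 0]
    - [50, 0, 0, 0, 0, 0]
    - [55, 0, 0, 0, 0, 0]
    - [55, 0, 0, 0, 0, 0]
    - [55, 0, 0, 0, 0, 0]
    - [55, 0, 0, 0, 0, 0]

```text
clock: 14.35
tcp_pos: [0.4304, -0.1813, 0.1837]
orientation: [0.42, 0.569, 0.419, -0.569]
wrist_force: [0.5, -0.6, -0.8]
finger_gap: 0.0849
```

Run:
```python
from plan import *
import pickle
T=cam("top");S=cam("side");pickle.dump((T,S),open("c2.pkl","wb"))
crop(S,200,130,120,150,4,"pics/s11.png");crop(T,140,170,130,60,6,"pics/t11.png")
show()
delta([.431,-.1805,.085],target(np.radians(-17.2)))
```

```text
t 14.45 tcp [ 0.4303 -0.1813  0.1836] yaw y -17.25 xaxis [ 0.001 -0.    -1.   ] F [ 0.4 -0.2 -0.7] gap 85.0 q [-0.57  0.13 -0.31  1.13  0.    1.3 ]
shift [98.6  0.4 -0.9] turn [-0.  0. -0.]
```

View pics/s11.png

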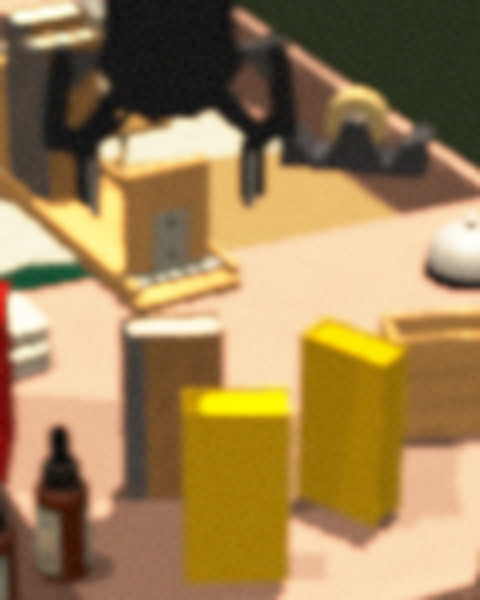

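View pics/t11.png

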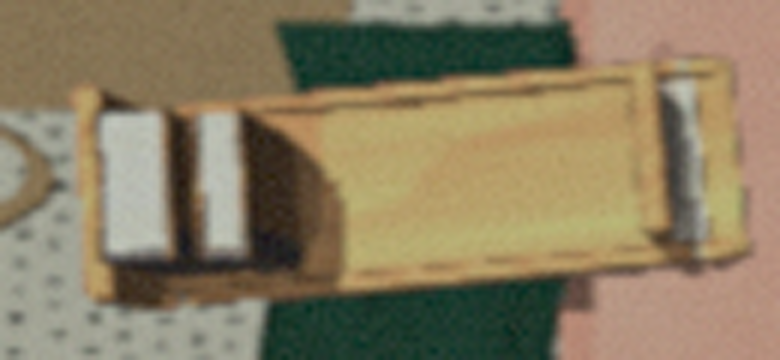

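Emit:
send_rows:
  plan:
    - [15, 0, -1, 0, 0, 0]
    - [40, 0, -1, 0, 0, 0]
    - [65, 0, -1, 0, 0, 0]
    - [85, 0, -1, 0, 0, 0]
    - [94, 0, -1, 0, 0, 0]
    - [98, 0, -1, 0, 0, 0]
    - [98, 0, -1, 0, 0, 0]
    - [98, 0, -1, 0, 0, 0]
    - [98, 0, -1, 0, 0, 0]
    - [98, 0, -1, 0, 0, 0]

```text
clock: 15.7
tcp_pos: [0.4306, -0.1803, 0.0856]
orientation: [0.42, 0.569, 0.419, -0.569]
wrist_force: [-0.1, -0.3, -0.9]
finger_gap: 0.0846
```

Emit:
send_rows:
  plan:
    - [0, 0, 0, 0, 0, 0]
    - [0, 0, 0, 0, 0, 0]
    - [0, 0, 0, 0, 0, 0]
    - [0, 0, 0, 0, 0, 0]
    - [0, 0, 0, 0, 0, 0]
    - [0, 0, 0, 0, 0, 0]
    - [0, 0, 0, 0, 0, 0]
    - [0, 0, 0, 0, 0, 0]
    - [0, 0, 0, 0, 0, 0]
    - [0, 0, 0, 0, 0, 0]
  claw: 50

```text
clock: 16.95
tcp_pos: [0.4304, -0.1802, 0.0855]
orientation: [0.419, 0.569, 0.419, -0.569]
wrist_force: [-1.5, -0.0, 5.3]
finger_gap: 0.0617
```

Run:
```python
from plan import *
S=cam("side");crop(S,200,130,120,150,4,"pics/s12.png")
show()
```

```text
t 17.0 tcp [ 0.4304 -0.1802  0.0855] yaw y -17.25 xaxis [ 0. -0. -1.] F [-2.1  0.9  5.4] gap 61.5 q [-0.57  0.21 -0.47  0.89 -0.    1.3 ]
```

View pics/s12.png

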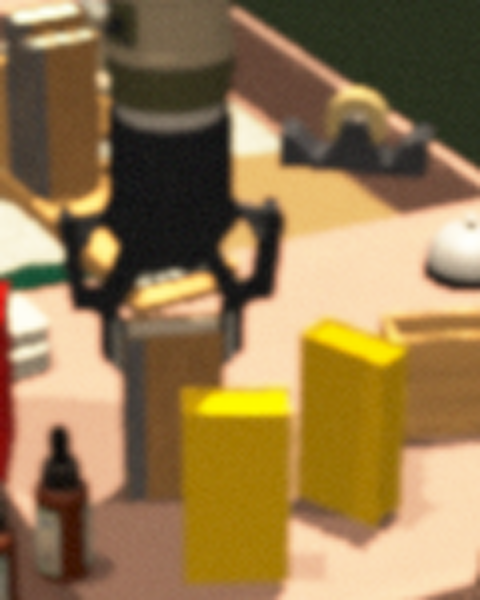

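Emit:
send_rows:
  plan:
    - [-10, 0, 0, 0, 0, 0]
    - [-25, 0, 0, 0, 0, 0]
    - [-45, 0, 0, 0, 0, 0]
    - [-65, 0, 0, 0, 0, 0]
    - [-85, 0, 0, 0, 0, 0]
    - [-110, 0, 0, 0, 0, 0]
    - [-135, 0, 0, 0, 0, 0]
    - [-152, 0, 0, 0, 0, 0]
    - [-160, 0, 0, 0, 0, 0]
    - [-160, 0, 0, 0, 0, 0]

```text
clock: 18.25
tcp_pos: [0.4306, -0.1803, 0.2459]
orientation: [0.42, 0.57, 0.419, -0.569]
wrist_force: [-0.1, -0.7, -1.1]
finger_gap: 0.0616
```

Run:
```python
from plan import *
show()
delta([.528,.226,.245],target(np.radians(4.5)))
```

```text
t 18.25 tcp [ 0.4306 -0.1803  0.2459] yaw y -17.25 xaxis [ 0.001 -0.001 -1.   ] F [-0.1 -0.7 -1.1] gap 61.6 q [-0.57  0.1  -0.19  1.28  0.    1.3 ]
shift [   0.8  -27.5 -416.9] turn [-21.7   0.   -0.1]
```

Emit:
send_rows:
  plan:
    - [0, -2, -25, -1, 0, 0]
    - [0, -5, -75, -4, 0, 0]
    - [0, -9, -135, -7, 0, 0]
    - [0, -13, -190, -10, 0, 0]
    - [0, -17, -250, -13, 0, 0]
    - [0, -20, -305, -16, 0, 0]
    - [0, -24, -360, -19, 0, 0]
    - [0, -26.5, -400, -21, 0, 0]
    - [0, -27.5, -417, -21.7, 0, 0]
    - [0, -27.5, -417, -21.7, 0, 0]

```text
clock: 19.5
tcp_pos: [0.5274, 0.2267, 0.2443]
orientation: [0.519, 0.479, 0.52, -0.48]
wrist_force: [-1.1, -0.5, -1.4]
finger_gap: 0.0621
```

Emit:
send_rows:
  plan:
    - [0, 0, 0, 0, 0, 0]
    - [20, 0, 0, 0, 0, 0]
    - [40, 0, 0, 0, 0, 0]
    - [65, 0, 0, 0, 0, 0]
    - [90, 0, 0, 0, 0, 0]
    - [115, 0, 0, 0, 0, 0]
    - [130, 0, 0, 0, 0, 0]
    - [138, 0, 0, 0, 0, 0]
    - [140, 0, 0, 0, 0, 0]
    - [140, 0, 0, 0, 0, 0]

```text
clock: 20.75
tcp_pos: [0.5282, 0.2263, 0.106]
orientation: [0.519, 0.481, 0.519, -0.48]
wrist_force: [-0.2, 0.4, -1.1]
finger_gap: 0.0614
```

Run:
```python
from plan import *
S=cam("side");crop(S,180,90,110,120,5,"pics/s13.png")
show()
delta([.528,.226,.0955],target(np.radians(4.5)))
```

```text
t 20.8 tcp [0.5283 0.2264 0.1061] yaw y 4.45 xaxis [ 0.001  0.    -1.   ] F [-0.2 -0.3 -1.8] gap 61.6 q [ 0.27  0.38 -0.18  1.01  0.    1.76]
shift [10.6 -0.4  0.4] turn [-0.  -0.  -0.1]
```

View pics/s13.png

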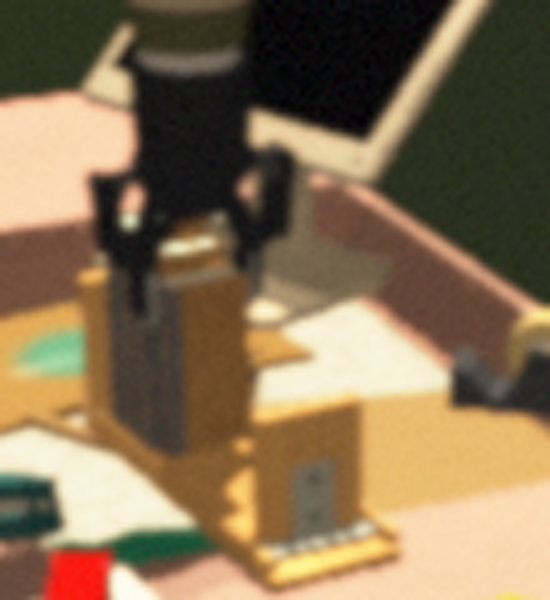

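Emit:
send_rows:
  plan:
    - [3, 0, 0, 0, 0, 0]
    - [6, 0, 0, 0, 0, 0]
    - [8, 0, 0, 0, 0, 0]
    - [9, 0, 0, 0, 0, 0]
    - [9.5, 0, 0, 0, 0, 0]
    - [10, 0, 0, 0, 0, 0]
    - [10.5, 0, 0, 0, 0, 0]
    - [10.5, 0, 0, 0, 0, 0]
    - [10.5, 0, 0, 0, 0, 0]
    - [10.5, 0, 0, 0, 0, 0]

```text
clock: 22.05
tcp_pos: [0.5277, 0.2263, 0.0955]
orientation: [0.519, 0.48, 0.519, -0.48]
wrist_force: [-3.0, -0.9, 5.5]
finger_gap: 0.0615
```

Contact felt (−1.8 → +5.5 N). Release and rise.

Emit:
send_rows:
  plan:
    - [0, 0, 0, 0, 0, 0]
    - [0, 0, 0, 0, 0, 0]
    - [0, 0, 0, 0, 0, 0]
    - [0, 0, 0, 0, 0, 0]
    - [0, 0, 0, 0, 0, 0]
    - [-3, 0, 0, 0, 0, 0]
    - [-12, 0, 0, 0, 0, 0]
    - [-35, 0, 0, 0, 0, 0]
    - [-65, 0, 0, 0, 0, 0]
    - [-95, 0, 0, 0, 0, 0]
  claw: 80

```text
clock: 23.3
tcp_pos: [0.5278, 0.2263, 0.1914]
orientation: [0.519, 0.48, 0.519, -0.48]
wrist_force: [0.5, -0.7, 0.3]
finger_gap: 0.0795
```

Emit:
send_rows:
  plan:
    - [0, 0, 10, 0, 0, 0]
    - [0, 0, 40, 0, 0, 0]
    - [0, 0, 80, 0, 0, 0]
    - [0, 0, 120, 0, 0, 0]
    - [0, 0, 150, 0, 0, 0]
    - [0, 0, 165, 0, 0, 0]
    - [0, 0, 170, 0, 0, 0]
    - [0, 0, 170, 0, 0, 0]
    - [0, 0, 170, 0, 0, 0]
    - [0, 0, 170, 0, 0, 0]
  claw: 20

```text
clock: 24.55
tcp_pos: [0.5409, 0.0576, 0.1898]
orientation: [0.519, 0.48, 0.519, -0.48]
wrist_force: [0.4, -0.1, 1.1]
finger_gap: 0.02
```

Run:
```python
from plan import *
import pickle
T=cam("top");S=cam("side");pickle.dump((T,S),open("c3.pkl","wb"))
crop(S,180,90,110,120,5,"pics/s14.png");crop(T,140,170,130,60,6,"pics/t14.png")
show()
# stop top: inner-face top corners estimated at y~.090 mid, outer mid x~.54
```

```text
t 24.65 tcp [0.5409 0.0574 0.1898] yaw y 4.51 xaxis [ 0.  0. -1.] F [-0.9 -0.2  0. ] gap 19.9 q [-0.04  0.27 -0.12  1.18  0.    1.45]
```

View pics/s14.png

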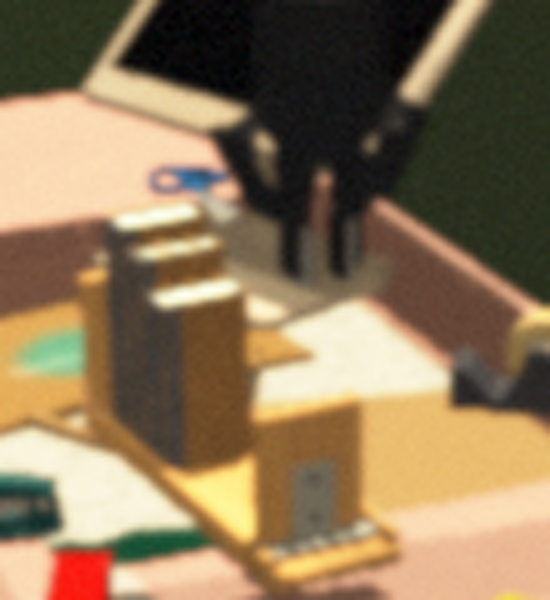

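View pics/t14.png

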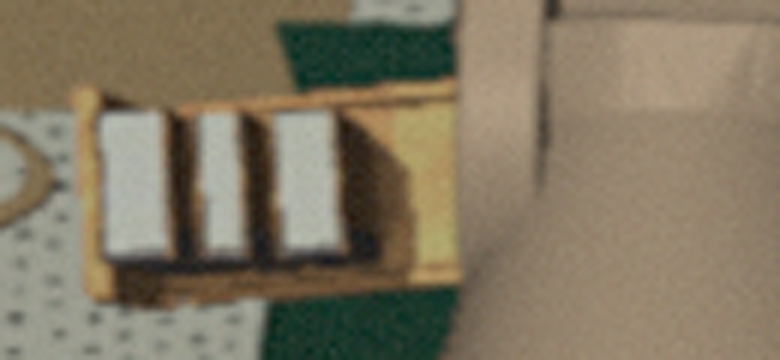

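Emit:
send_rows:
  plan:
    - [0, 0, 10, 0, 0, 0]
    - [15, 0, 13, 0, 0, 0]
    - [35, 0, 13, 0, 0, 0]
    - [60, 0, 13, 0, 0, 0]
    - [85, 0, 13, 0, 0, 0]
    - [105, 0, 13, 0, 0, 0]
    - [113, 0, 13, 0, 0, 0]
    - [113, 0, 13, 0, 0, 0]
    - [113, 0, 13, 0, 0, 0]
    - [113, 0, 13, 0, 0, 0]

```text
clock: 25.9
tcp_pos: [0.5427, 0.0438, 0.0776]
orientation: [0.519, 0.481, 0.519, -0.48]
wrist_force: [-0.5, 0.4, 0.6]
finger_gap: 0.0201
```

Run:
```python
from plan import *
S=cam("side");crop(S,180,90,110,120,5,"pics/s15.png")
show()
```

```text
t 25.95 tcp [0.5426 0.0438 0.0776] yaw y 4.45 xaxis [ 0.001  0.    -1.   ] F [ 0.4 -0.5  0.4] gap 20.1 q [-0.07  0.35 -0.3   0.92  0.    1.43]
```

View pics/s15.png

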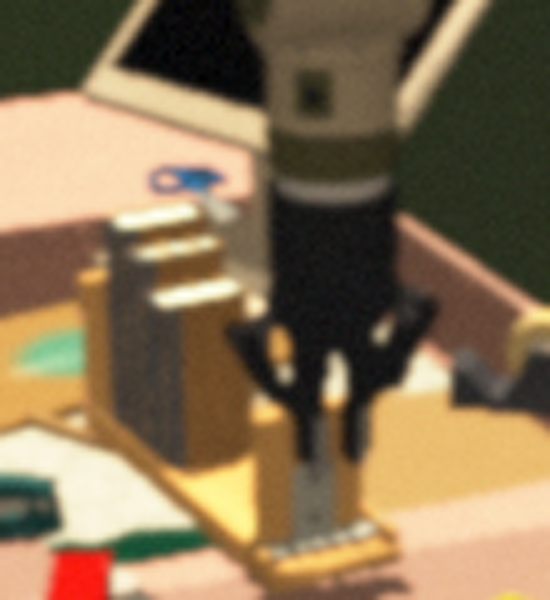

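Emit:
send_rows:
  plan:
    - [0, 0, -10, 0, 0, 0]
    - [0, 0, -20, 0, 0, 0]
    - [0, 0, -28, 0, 0, 0]
    - [0, 0, -40, 0, 0, 0]
    - [0, 0, -54, 0, 0, 0]
    - [0, 0, -68, 0, 0, 0]
    - [0, 0, -82, 0, 0, 0]
    - [0, 0, -96, 0, 0, 0]
    - [0, 0, -108, 0, 0, 0]
    - [0, 0, -116, 0, 0, 0]

```text
clock: 27.2
tcp_pos: [0.5328, 0.1604, 0.0767]
orientation: [0.519, 0.48, 0.519, -0.48]
wrist_force: [0.2, -0.8, 1.0]
finger_gap: 0.0202
```

Run:
```python
from plan import *
S=cam("side");T=cam("top");crop(S,180,90,110,120,5,"pics/s16.png");crop(T,140,170,130,60,6,"pics/t16.png")
show()
```

```text
t 27.3 tcp [0.5329 0.1606 0.0767] yaw y 4.52 xaxis [ 0.     0.001 -1.   ] F [-0.2  0.   0.9] gap 20.1 q [ 0.15  0.37 -0.27  0.93  0.    1.64]
```

View pics/s16.png

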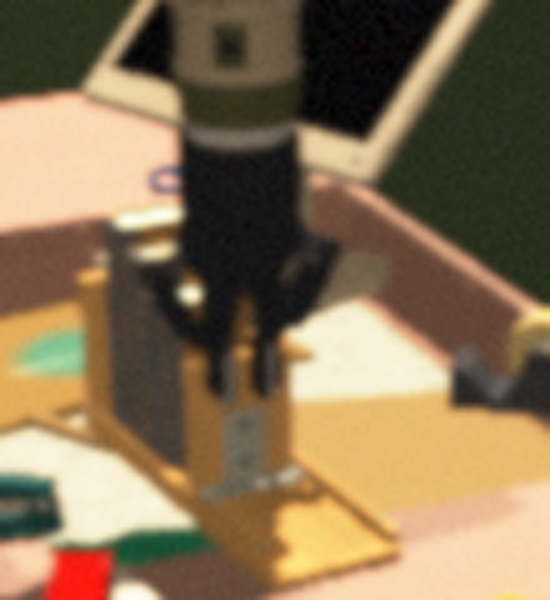

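View pics/t16.png

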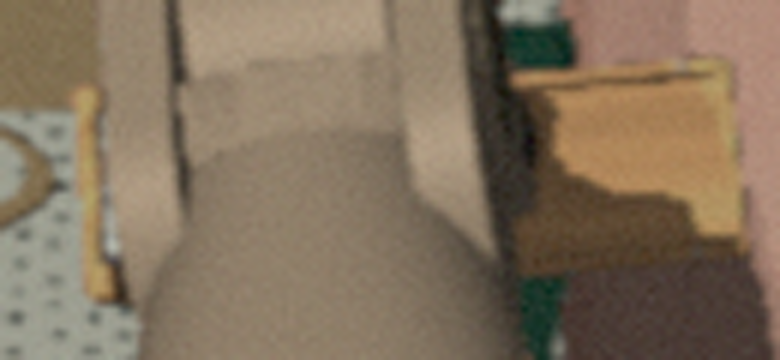

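Emit:
send_rows:
  plan:
    - [0, 0, -5, 0, 0, 0]
    - [0, 0, -11, 0, 0, 0]
    - [0, 0, -17, 0, 0, 0]
    - [0, 0, -22, 0, 0, 0]
    - [0, 0, -26, 0, 0, 0]
    - [0, 0, -29, 0, 0, 0]
    - [0, 0, -32, 0, 0, 0]
    - [0, 0, -35, 0, 0, 0]
    - [0, 0, -38, 0, 0, 0]
    - [0, 0, -40, 0, 0, 0]

```text
clock: 28.55
tcp_pos: [0.5298, 0.1992, 0.0768]
orientation: [0.519, 0.48, 0.519, -0.48]
wrist_force: [0.0, -4.0, -1.5]
finger_gap: 0.02
```

Run:
```python
from plan import *
S=cam("side");crop(S,180,90,110,120,5,"pics/s17.png")
show()
```

```text
t 28.6 tcp [0.5298 0.1995 0.0768] yaw y 4.45 xaxis [-0. -0. -1.] F [ 0.2 -2.6 -1.4] gap 19.9 q [ 0.22  0.39 -0.24  0.94 -0.    1.71]
```

View pics/s17.png

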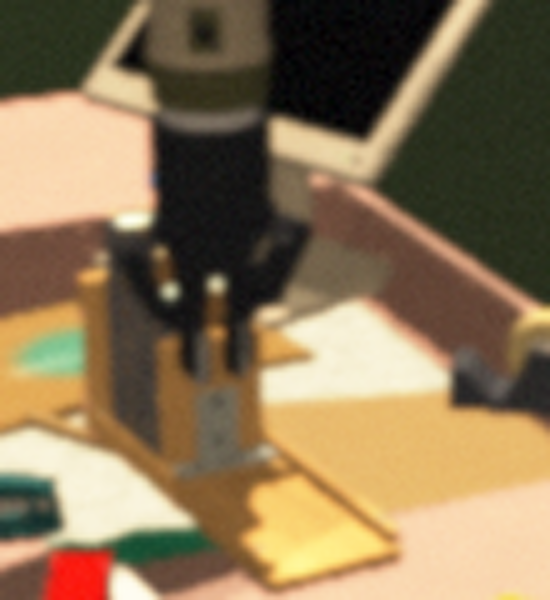

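Emit:
send_rows:
  plan:
    - [0, 0, -1, 0, 0, 0]
    - [0, 0, -2, 0, 0, 0]
    - [0, 0, -3, 0, 0, 0]
    - [0, 0, -4, 0, 0, 0]
    - [0, 0, -5, 0, 0, 0]
    - [0, 0, -6, 0, 0, 0]
    - [0, 0, -7, 0, 0, 0]
    - [0, 0, -8, 0, 0, 0]
    - [0, 0, -9, 0, 0, 0]
    - [0, 0, -9, 0, 0, 0]

```text
clock: 29.85
tcp_pos: [0.5291, 0.2084, 0.0768]
orientation: [0.519, 0.48, 0.519, -0.48]
wrist_force: [-0.3, -3.6, -2.0]
finger_gap: 0.0197
```

Run:
```python
from plan import *
show()
```

```text
t 29.85 tcp [0.5291 0.2084 0.0768] yaw y 4.46 xaxis [-0.  0. -1.] F [-0.3 -3.6 -2. ] gap 19.7 q [ 0.23  0.39 -0.23  0.95  0.    1.73]
```

Emit:
send_rows:
  plan:
    - [0, 0, -0.5, 0, 0, 0]
    - [0, 0, -1, 0, 0, 0]
    - [0, 0, -1.5, 0, 0, 0]
    - [0, 0, -2, 0, 0, 0]
    - [0, 0, -2.5, 0, 0, 0]
    - [0, 0, -3, 0, 0, 0]
    - [0, 0, -3.5, 0, 0, 0]
    - [0, 0, -4, 0, 0, 0]
    - [0, 0, -4, 0, 0, 0]
    - [0, 0, -4, 0, 0, 0]

```text
clock: 31.1
tcp_pos: [0.5288, 0.2119, 0.0768]
orientation: [0.519, 0.48, 0.519, -0.48]
wrist_force: [0.0, -5.1, -2.5]
finger_gap: 0.0204
```

Emit:
send_rows:
  plan:
    - [0, 0, -0.5, 0, 0, 0]
    - [0, 0, -1, 0, 0, 0]
    - [0, 0, -1.5, 0, 0, 0]
    - [0, 0, -2, 0, 0, 0]
    - [0, 0, -2.5, 0, 0, 0]
    - [0, 0, -3, 0, 0, 0]
    - [0, 0, -3, 0, 0, 0]
    - [0, 0, -3, 0, 0, 0]
    - [0, 0, -3, 0, 0, 0]
    - [0, 0, -3, 0, 0, 0]

```text
clock: 32.35
tcp_pos: [0.5288, 0.2119, 0.0768]
orientation: [0.52, 0.479, 0.517, -0.482]
wrist_force: [0.7, -16.6, -0.1]
finger_gap: 0.0202
```

Run:
```python
from plan import *
S=cam("side");crop(S,180,90,110,120,5,"pics/s18.png")
show()
```

```text
t 32.4 tcp [0.5288 0.2119 0.0768] yaw y 4.33 xaxis [ 0.    -0.007 -1.   ] F [  0.7 -15.8  -0.2] gap 20.2 q [ 0.24  0.4  -0.23  0.95 -0.01  1.74]
```

View pics/s18.png

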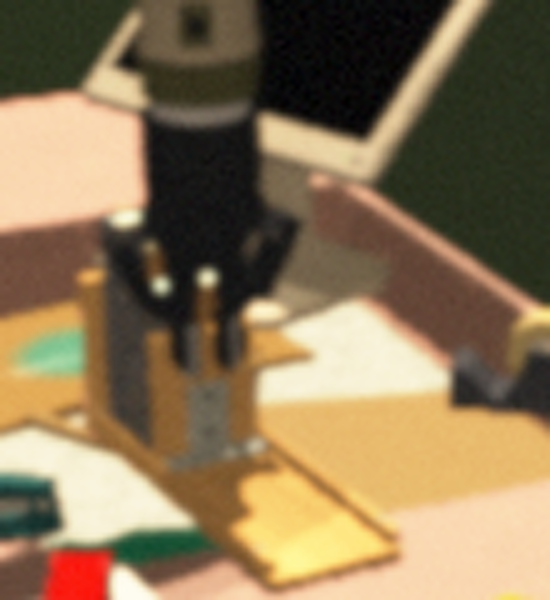

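Emit:
send_rows:
  plan:
    - [0, 0, 1, 0, 0, 0]
    - [0, 0, 3, 0, 0, 0]
    - [0, 0, 8, 0, 0, 0]
    - [0, 0, 20, 0, 0, 0]
    - [0, 0, 40, 0, 0, 0]
    - [0, 0, 60, 0, 0, 0]
    - [0, 0, 80, 0, 0, 0]
    - [0, 0, 90, 0, 0, 0]
    - [-15, 0, 95, 0, 0, 0]
    - [-40, 0, 95, 0, 0, 0]

```text
clock: 33.65
tcp_pos: [0.5355, 0.1202, 0.1173]
orientation: [0.518, 0.48, 0.519, -0.481]
wrist_force: [0.4, -0.6, 0.8]
finger_gap: 0.0197
```

Emit:
send_rows:
  plan:
    - [-30, 0, 10, 0, 0, 0]
    - [-70, 0, 40, 0, 0, 0]
    - [-110, 0, 90, 0, 0, 0]
    - [-130, 0, 140, 0, 0, 0]
    - [-130, 0, 195, 0, 0, 0]
    - [-130, 0, 250, 0, 0, 0]
    - [-130, 0, 290, 0, 0, 0]
    - [-130, 0, 320, 0, 0, 0]
    - [-130, 0, 330, 0, 0, 0]
    - [-130, 0, 330, 0, 0, 0]

```text
clock: 34.9
tcp_pos: [0.5616, -0.2083, 0.2472]
orientation: [0.519, 0.48, 0.519, -0.48]
wrist_force: [-0.6, -0.1, 0.3]
finger_gap: 0.0198
```

Run:
```python
from plan import *
import pickle
T=cam("top");S=cam("side");pickle.dump((T,S),open("c4.pkl","wb"))
crop(S,185,110,80,100,6,"pics/s19.png");crop(T,145,175,66,50,12,"pics/t19.png")
cv2.imwrite("pics/topf.png",T["frame"])
show()
```

```text
t 35.0 tcp [ 0.5616 -0.2072  0.2472] yaw y 4.52 xaxis [ 0.  0. -1.] F [-0.1  0.4  0.1] gap 20.0 q [-0.49  0.36  0.15  1.36  0.    1.  ]
```

View pics/s19.png

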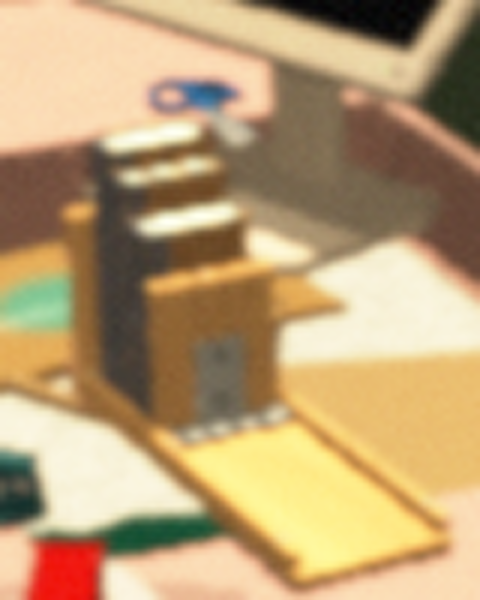

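View pics/t19.png

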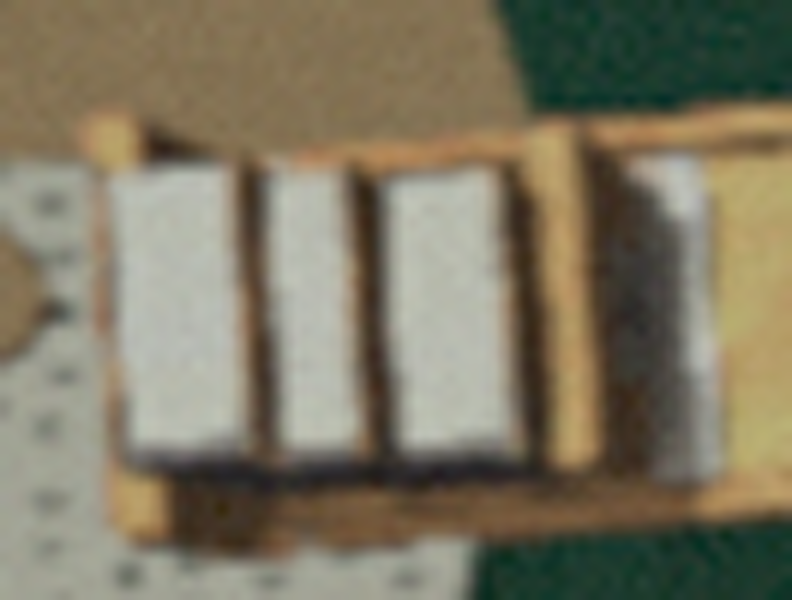

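View pics/topf.png

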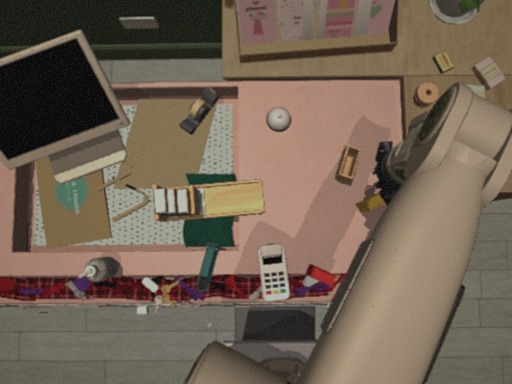

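Run:
```python
from seg import *
import pickle
T,S=pickle.load(open("c4.pkl","rb"))
o=lambda p:(np.array(p,float)+.5)/12-.5+[145,175]
e=np.array([-.079,.997])
for n,p,z in(("filed +y/-y edges",[(113,170),(127,450),(243,165),(258,450)],.16),("slim",[(265,170),(280,450),(352,165),(370,450)],.148),("thick",[(382,170),(398,450),(502,165),(520,450)],.128),("stop",[(527,130),(550,465),(580,130),(602,465)],.101)):
    q=onz(T,o(p),z)[:,:2]@e*1000; print(n,"far",q[:2].mean().round(1),"near",q[2:].mean().round(1),"edge diffs",(q[1]-q[0]).round(1),(q[3]-q[2]).round(1))
print("rack end", (onz(T,(np.array([(730,60),(748,250)],float)+.5)/6-.5+[140,170],.021)[:,:2]@e*1000))
```

```text
filed +y/-y edges far 266.2 near 239.9 edge diffs 0.9 0.9
slim far 238.1 near 220.0 edge diffs 0.9 0.4
thick far 217.9 near 192.8 edge diffs 0.8 0.6
stop far 191.3 near 180.2 edge diffs 0.4 0.7
rack end [3.63808477 3.29830149]
```

```bash
python3 -c "
from workcell import job
print(job.hand_in())"
```

```text
the job is handed in; nothing more can be done
None
```

The three books are filed in the rack and packed against the fixed wall, and the job was handed in at about 35 s of robot time, out of 72 s allowed.

**What I did:** I pulled the slim book straight up out of its holder and stood it beside the filed book. I then stood the thick brown book on its open side. Finally I pushed the sliding stop along with the closed fingers and backed the arm well clear.

**Final push:** The stop came to a hard stall. The fingers stopped moving and the force rose from about 5 N to about 16 N, which I took as the row being snug.

**Last pictures:**
- **Row:** The books stand upright and step down from the wall. The page blocks are about 2 mm apart, which fits the thickness of the covers, so I see no gaps.
- **Other things:** The bell and tape dispenser look unmoved in the last top view. The arm hid part of the yellow books there, but they looked untouched in earlier pictures.

**Disagreements:**
- The stop's inner face measured at rack y ≈ 45 mm, against 47 mm expected when snug. That is within the 2 mm camera calibration.
- My first picture measurement of the rack's length came out about 277 mm instead of 285 mm. I put this down to picture blur, and it did not affect the placing.

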